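# Find the unlatched hatch plate on the bench duct and push it open

### The job

One of the four identical plates on top of the grey service duct has been left unlatched. Press gently on the far, short end of one plate after another to find the one that rocks, then push its raised near edge away from you until that plate stands fully open at its stop, and leave it standing so. Do not force the latched plates, and leave the tools, the mug and the other things lying around where they are.

Things in the scene. Friction and masses are not known exactly. Their poses are not given: they have to be found in the camera images.
- duct: Grey steel service duct bolted to the bench, 140 (x) by 570 (y) by 70 mm high; origin at the centre of its underside, x away from the robot, y left, z up. Four identical aluminium plates lie flush in its top, 105 (x) by 98 (y) by 5 mm, centred at x = 0, y = +188, +80, -80, -188 mm. Steel lands: 60 mm wide in the middle, 8 mm within a pair, 47 mm at the ends.
- duct_pivot (a point): Middle of the plates' common pivot line, at x = +17.5, y = 0, z = 67.5 mm in the duct's frame, its axes the duct's. Each plate turns like a see-saw on this hidden crosswise pivot, below the thin dark crease across it: a short end of 35 mm lies beyond it, a long end of 70 mm on the robot's side. The pivots are stiff: a plate stays at the angle where it is left.
- duct_land (a point): Middle of the duct's top, between the pairs, at z = 70 mm. Under three plates a hidden catch blocks the short end, which gives only about 2 mm; under the fourth (another at each start) the catch is drawn back: there the short end sinks under 2 to 6 N and the long end rises. Below the free plate is 45 mm of empty room.
- hatch1 (a joint): Angle (rad) of the leftmost (+y end) plate: 0 shut and flush, growing as its short (far) end goes down and its long (near) end rises; 1.4 is its stop, where it stands almost upright on its pivot with its edge 67 mm above the duct top. A blocked plate stays below 0.15.
- hatch1_short (a point): Press spot of the leftmost (+y end) plate: on its upper face, in the middle of its short end, 24 mm beyond the pivot line. Axes are the plate's (as the duct's while shut); it moves with the plate.
- hatch1_edge (a point): Middle of the long end's free edge of the leftmost (+y end) plate, half-way through its thickness, 70 mm from the pivot on the robot's side; axes and motion as the press spot's. While the plate stands part open, pushing this edge away from the robot swings it on to its stop.
- hatch2 (a joint): Angle (rad) of the second from the left plate: 0 shut and flush, growing as its short (far) end goes down and its long (near) end rises; 1.4 is its stop, where it stands almost upright on its pivot with its edge 67 mm above the duct top. A blocked plate stays below 0.15.
- hatch2_short (a point): Press spot of the second from the left plate: on its upper face, in the middle of its short end, 24 mm beyond the pivot line. Axes are the plate's (as the duct's while shut); it moves with the plate.
- hatch2_edge (a point): Middle of the long end's free edge of the second from the left plate, half-way through its thickness, 70 mm from the pivot on the robot's side; axes and motion as the press spot's. While the plate stands part open, pushing this edge away from the robot swings it on to its stop.
- hatch3 (a joint): Angle (rad) of the third from the left plate: 0 shut and flush, growing as its short (far) end goes down and its long (near) end rises; 1.4 is its stop, where it stands almost upright on its pivot with its edge 67 mm above the duct top. A blocked plate stays below 0.15.
- hatch3_short (a point): Press spot of the third from the left plate: on its upper face, in the middle of its short end, 24 mm beyond the pivot line. Axes are the plate's (as the duct's while shut); it moves with the plate.
- hatch3_edge (a point): Middle of the long end's free edge of the third from the left plate, half-way through its thickness, 70 mm from the pivot on the robot's side; axes and motion as the press spot's. While the plate stands part open, pushing this edge away from the robot swings it on to its stop.
- hatch4 (a joint): Angle (rad) of the rightmost (-y end) plate: 0 shut and flush, growing as its short (far) end goes down and its long (near) end rises; 1.4 is its stop, where it stands almost upright on its pivot with its edge 67 mm above the duct top. A blocked plate stays below 0.15.
- hatch4_short (a point): Press spot of the rightmost (-y end) plate: on its upper face, in the middle of its short end, 24 mm beyond the pivot line. Axes are the plate's (as the duct's while shut); it moves with the plate.
- hatch4_edge (a point): Middle of the long end's free edge of the rightmost (-y end) plate, half-way through its thickness, 70 mm from the pivot on the robot's side; axes and motion as the press spot's. While the plate stands part open, pushing this edge away from the robot swings it on to its stop.
- tin: Plain steel can, 68 mm across, 110 mm high, standing behind the duct; origin under its centre. Leave alone.
- jar: Amber glass jar with dark lid, 60 mm across, 90 mm high, standing behind the duct; origin under its centre. Leave alone.
- wrench: Steel wrench lying in front of the duct, about along it; origin under its middle. Leave alone.
- driver: Screwdriver lying in front of the duct, about along it; origin under its middle. Leave alone.
- nut: Steel collar nut, 38 mm across, 36 mm high, standing on the duct's middle land between the two pairs of plates; origin under its centre. Leave alone.
- bearing: Steel bearing ring, 40 mm across, 14 mm high, on the land at the duct's right end; origin under its centre. Leave alone.
- mug: White mug, 80 mm across, 90 mm high, right of the duct; origin under its centre. Leave alone.
- hammer: Hammer lying behind the duct to the left; origin under its middle. Leave alone.

How it is judged (in metres and radians):
On the way, in this order (a step that is already met when the one before it is completed fails the run):
1. the unlatched plate has been pressed so that it rocks (past 0.25 rad) (value of joint any of hatch1, hatch2, hatch3, hatch4 above 0.25 rad), for 0.02 s.
2. that plate has been pushed open (past 1.2 rad) (value of joint any of hatch1, hatch2, hatch3, hatch4 above 1.2 rad), for 0.2 s.
At the end, for the whole second after the job is handed in: one plate stands open by more than 1.2 rad (stop at 1.4) and at rest, the other three are shut (below 0.2 rad) (((value of joint hatch1 above 1.2 rad and value of joint each of hatch2, hatch3, hatch4 below 0.2 rad and velocity of joint hatch1 below 0.05 rad/s) or (value of joint hatch2 above 1.2 rad and value of joint each of hatch1, hatch3, hatch4 below 0.2 rad and velocity of joint hatch2 below 0.05 rad/s) or (value of joint hatch3 above 1.2 rad and value of joint each of hatch1, hatch2, hatch4 below 0.2 rad and velocity of joint hatch3 below 0.05 rad/s) or (value of joint hatch4 above 1.2 rad and value of joint each of hatch1, hatch2, hatch3 below 0.2 rad and velocity of joint hatch4 below 0.05 rad/s))); the robot touches nothing.
It fails at once if a bystander was pushed, lifted or carried (moved more than 30 mm) (distance of any of tin, jar, wrench, driver, nut, bearing, mug, hammer from where it was at the start of the episode above 0.03 m).
It fails at once if the duct or a plate was pressed with more than 60 N (contact force between the fingers and duct above 60 N).
It also fails if it takes over 51 s, if anything falls off the work surface, if the arm or the gripper's body presses on something with over 40 N, if the wrist force passes 120 N, or if a joint passes its speed limit or range.

### The arm

A 6-joint arm with a two-finger parallel gripper is mounted at the origin on the work surface. World frame = base frame: x ahead of the robot, y to its left, z up, the work surface at z = 0. Lengths are in mm, angles in rad, forces in N, time in s.
With the tool pointing down it reaches from about 350 to 875 mm from the base axis. Payload 4.2 kg.
Tool frame: the origin (TCP) lies at the very end of the fingers, on their centre line; the grasp point (between the pads) lies 19 mm behind it (arm.grip_point_offset is the distance from the TCP to the grasp point, in mm); z points along the fingers, y is the direction in which the jaws open and shut (so a half turn about z gives the same grasp; the last joint's range is limited). The gripper opens to 85 mm and grips with 20 to 120 N. Pads are 22 mm wide; open, the fingers measure 114 mm over their backs; the gripper's body (76 mm by 85 mm) begins 54 mm behind the grasp point. The pads swing forward as they close: fully open they stand 13 mm farther back than shut.
Start: joints at [-0.973, 0.385, 0.008, 0, -1.194, -0.259], TCP at [207.737, -589.444, 231.312] pointing down, gripper open.
Joint ranges: [-3.14, 3.14], [-1.21, 2.06], [-1.07, 1.41], [-3.16, 2.05], [-2.99, -0.16], [-3.1, 3.1]. Speed limits (rad/s): [2.79, 2.79, 3.14, 3.14, 3.14, 3.14].

### API

Orientations are given as a unit quaternion [x, y, z, w].
In Python, from bench import arm gives the robot as it stands.
- The arm moves only by the tool drive_tool, never from a script. Its argument "steps" is a list of rows, each a list of 5 numbers: the shift along the tool's x, y, z in m, then the turn about the tool's z in degrees, then the finger opening in m, from 0 to 0.0854. A call has 1 to 20 rows; each row shifts and turns the commanded pose from where the row before left it, along the tool's axes as they then stand; what a row does not reach is not made up. A row lasts 1/10 s, in which the tool goes at most 50 mm and 8.59 degrees, less where a joint would pass 70% of its speed; a pose out of reach is approached as far as the arm can. A call is refused whole if a number of a shift passes 0.05 or a number of a turn 8.59, either way. A call with a gripper value outside its range is refused whole. The fingers move at their own pace and stop on an object; the grip force is fixed at half the most. Time passes only in rows, so rows that do not move let the fingers close. It gives the time, the measured TCP pose, the force and the opening at its end, in the units of the state.
- arm.read_state(): the state, without advancing time (a new reading comes with each control period).
- arm.get_image(name): name is "side" or "top"; returns (picture, depth): 384x512x3 uint8, blue, green, red; 384x512 float32, mm along the optical axis (not along the pixel's ray), 0 where there is no reading.
- arm.camera_params(name): a dict with "K" (3x3 intrinsics, pixels), "world_to_cam" (4x4, takes a point from world to camera coordinates). Camera axes: x right, y up, looking along -z (the intrinsics and any distortion apply to the point x, -y, -z); pixel columns grow to the right and rows downward; lengths in mm; the calibration is good to about 2 mm. A picture is of the moment at which its call begins. camera_params takes no time and is no camera call.
- arm.job_done(): hands the job in, once; it reports no verdict.
The state is a dict: "clock": time; "joints": joint angles; "joint_vel": joint speeds; "joint_efforts": joint torques, N m; "position": TCP position; "ee_rot": TCP orientation; "contact_force": force on the tool from outside, world axes, zero at the start; "wrist_torque": the same for the moment, N m; "gripper_width": finger opening in mm.
Only numpy, scipy, OpenCV 4.12 (cv2) and the standard library are available. Lean on these libraries where they do the work, as an engineer would, in place of code of your own. Each camera call takes 0.05 s, during which the arm holds its last target.

## Working session

There is one attempt and no reset: what is moved stays moved. The work goes in short steps, Python scripts to look and compute and a tool call to move; the robot and the scene stay as the last step left them, time stands still between calls to the robot, and variables do not carry over. Pictures are saved under pics/ and viewed, and the job is handed in when it is done.

Besides the shell and the picture viewer there is one more tool, called after "Request:" by a JSON object that holds its "fn" and its "kwargs", one argument or row to a line. drive_tool: Moves the arm, as the interface text tells. Its arguments: {"type":"object","properties":{"steps":{"type":"array"}},"required":["steps"]}

```bash
mkdir -p pics; python3 - <<'E'
from bench import arm
import cv2,numpy as np
for n in("top","side"):
    p,d=arm.get_image(n); cv2.imwrite(f"pics/{n}0.png",p); np.save(f"{n}_d.npy",d)
    c=arm.camera_params(n); print(n,c)
s=arm.read_state(); print(s)
E
```

```text
top {'K': array([[354.89494485,   0.        , 252.05145789],
       [  0.        , 354.89494485, 195.65456929],
       [  0.        ,   0.        ,   1.        ]]), 'world_to_cam': array([[-2.14294316e-02, -9.98856216e-01, -4.27438719e-02,
        -5.56917212e+01],
       [ 9.86849971e-01, -2.79843817e-02,  1.59198018e-01,
        -5.65259654e+02],
       [-1.60212090e-01, -3.87702658e-02,  9.86320918e-01,
        -8.74591659e+02],
       [ 0.00000000e+00,  0.00000000e+00,  0.00000000e+00,
         1.00000000e+00]])}
side {'K': array([[483.12786886,   0.        , 257.44951482],
       [  0.        , 483.12786886, 191.26780177],
       [  0.        ,   0.        ,   1.        ]]), 'world_to_cam': array([[-7.71090831e-01, -6.36565827e-01, -1.42435537e-02,
         3.91301433e+02],
       [ 3.47253730e-01, -4.39178499e-01,  8.28575340e-01,
        -3.16190455e+02],
       [-5.33698209e-01,  6.33960720e-01,  5.59696371e-01,
        -9.11002470e+02],
       [ 0.00000000e+00,  0.00000000e+00,  0.00000000e+00,
         1.00000000e+00]])}
{'clock': 0.1, 'joints': array([-9.73371884e-01,  3.85490604e-01,  6.75830570e-03, -4.13936649e-04,
       -1.19401862e+00, -2.58591889e-01]), 'joint_vel': array([-0.00058081, -0.00243358,  0.00297132,  0.0007011 ,  0.00087735,
       -0.0011154 ]), 'joint_efforts': array([ 7.56323407e-04, -3.93319237e+01,  1.88931209e+01,  4.19796914e+00,
       -2.59194007e-03,  4.19797914e-06]), 'position': array([ 207.57151107, -588.96725354,  230.32586349]), 'ee_rot': array([-1.68531684e-01,  9.85695734e-01,  9.68983722e-04, -2.30612401e-04]), 'contact_force': array([ 0.80107522,  0.01987102, -0.16636352]), 'wrist_torque': array([-0.04382594,  0.04161576,  0.04350097]), 'gripper_width': 85.53028226411679}
```

View pics/top0.png

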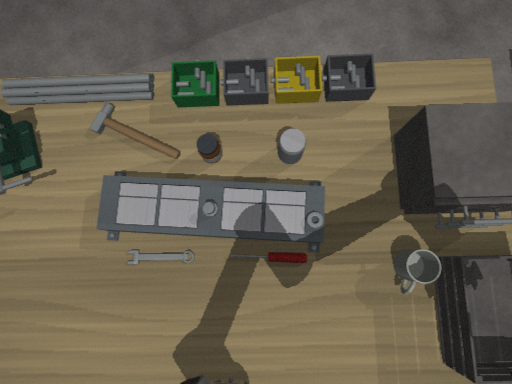

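View pics/side0.png

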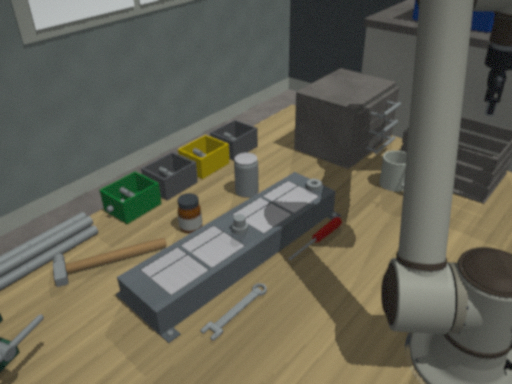

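The top view shows the duct from about (102,177) to (325,243), with plates centred near (137,204), (180,207), (243,210) and (285,212). The nut is at (209,208) and the bearing at (315,220). The can and jar stand behind the duct, and the wrench and screwdriver lie in front. Next I measure the plate outlines on z = 70.

```bash
cat > h.py <<'E'
import numpy as np,cv2
from bench import arm
def ray(n,uv,z):
    c=arm.camera_params(n);K=c["K"];T=c["world_to_cam"]
    R=T[:3,:3];t=T[:3,3];C=-R.T@t
    uv=np.atleast_2d(uv).astype(float)
    d=np.c_[(uv[:,0]-K[0,2])/K[0,0],-(uv[:,1]-K[1,2])/K[1,1],-np.ones(len(uv))]@R
    return C+d*((z-C[2])/d[:,2])[:,None]
def proj(n,P):
    c=arm.camera_params(n);K=c["K"];T=c["world_to_cam"]
    q=np.atleast_2d(P)@T[:3,:3].T+T[:3,3]
    return np.c_[K[0,0]*q[:,0]/-q[:,2]+K[0,2],K[1,1]*-q[:,1]/-q[:,2]+K[1,2]]
E
python3 - <<'E'
from h import *
for n in("top","side"):
    p=cv2.imread(f"pics/{n}0.png"); h=cv2.cvtColor(p,cv2.COLOR_BGR2HSV)
    m=((h[...,2]>110)&(h[...,1]<40)).astype(np.uint8)*255
    box=np.zeros_like(m)
    if n=="top": box[170:245,100:312]=1
    else: box[170:300,130:325]=1
    m*=box
    m=cv2.morphologyEx(m,cv2.MORPH_OPEN,np.ones((3,3)))
    k,l,st,ce=cv2.connectedComponentsWithStats(m)
    print(n)
    for i in range(1,k):
        if st[i,4]<60: continue
        w=ray(n,ce[i],70)[0]; r=cv2.minAreaRect(ray(n,np.argwhere(l==i)[:,::-1],70)[:,:2].astype(np.float32))
        print(st[i],ce[i].round(1),w.round(1),np.round(r[0],1),np.round(r[1],1),round(r[2],1))
    cv2.imwrite(f"pics/m_{n}.png",cv2.resize(np.hstack([m]),None,fx=1.5,fy=1.5))
d=np.load("top_d.npy")
for u,v in [(137,204),(180,207),(243,210),(285,212)]:
    print(d[v,u])
# upscaled crops
p=cv2.imread("pics/top0.png")[165:255,90:335]; cv2.imwrite("pics/c0.png",cv2.resize(p,None,fx=3.2,fy=3.2,interpolation=cv2.INTER_CUBIC))
E
```

```text
top
[119 183  39  14 480] [138.2 189.6] [583.4 220.1  70. ] [583.5 219.9] [98.9 32.4] 85.8
[161 185  39  15 492] [180.  191.8] [574.7 112.2  70. ] [574.8 112.4] [98.8 32.9] 85.4
[223 188  40  15 501] [242.4 195. ] [561.9 -46.5  70. ] [562.  -46.5] [98.5 32.9] 85.4
[266 190  40  15 516] [285.3 197.2] [ 553.2 -154.    70. ] [ 553.1 -153.9] [98.3 32.9] 85.3
[ 116  197   41   28 1026] [136.1 210.6] [529.6 224.1  70. ] [529.9 224.3] [98.9 67.8] 85.4
[ 158  199   41   29 1047] [178.  212.8] [521.1 116.7  70. ] [521.3 116.7] [98.8 68. ] 85.4
[203 203  11  10  91] [208.  207.6] [532.2  40.8  70. ] [532.5  40.7] [25.4 22.8] 88.5
[221 202  28  28 499] [231.3 213.7] [515.2 -17.9  70. ] [509.8 -25.5] [65.1 68. ] 85.4
[269 205  36  29 755] [289.9 217.2] [ 502.7 -163.5   70. ] [ 498.9 -154.6] [87. 69.] 87.4
side
[306 179  15   8  82] [313.  182.6] [ 509.6 -238.    70. ] [ 509.6 -238.7] [37.9 34.4] 38.3
[ 233  180   86   54 1630] [272.2 204.3] [533.5 -91.2  70. ] [525.  -94.1] [223.9 115.4] 84.9
[ 182  226   62   42 1482] [212.4 246.1] [539.3 118.7  70. ] [541.2 116.1] [104.4 115.1] 85.0
[ 141  247   67   48 1749] [174.  270.4] [548.  226.2  70. ] [549.9 224. ] [103.  111.4] 85.4
[244 286  18  14 129] [253.  293.2] [375.6 172.   70. ] [373.9 172.9] [23.8 41.8] 9.1
902.9315
896.2517
888.0923
881.3714
```

View pics/c0.png

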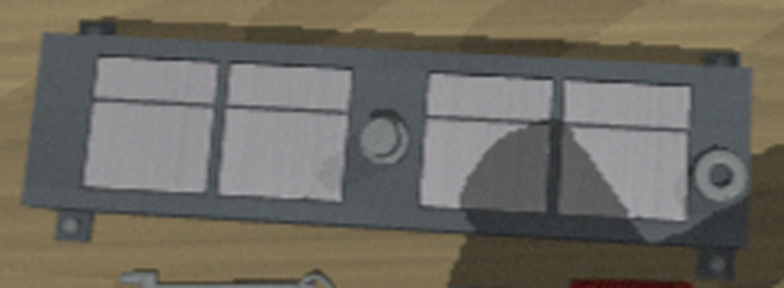

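The duct origin is about (533, 36) with a yaw of -4.6°. I turn the tool so its x points along -duct x, close the fingers and move above the rightmost plate's short end.

Request:
{"fn": "drive_tool", "kwargs": {
  "steps": [
    [0,0,0,8,0],
    [0,0,0,8,0],
    [0,0,0,8,0],
    [-0.024,0.0355,0,0,0],
    [-0.024,0.0355,0,0,0],
    [-0.024,0.0355,0,0,0],
    [-0.024,0.0355,0,0,0],
    [-0.024,0.0355,0,0,0],
    [-0.024,0.0355,0,0,0],
    [-0.024,0.0355,0,0,0],
    [-0.024,0.0355,0,0,0],
    [-0.024,0.0355,0,0,0],
    [-0.024,0.0355,0,0,0],
    [-0.024,0.0355,0,0,0],
    [-0.024,0.0355,0,0,0],
    [-0.024,0.0355,0,0,0],
    [0,0,0,0,0],
    [0,0,0,0,0],
    [0,0,0,0,0]
  ]
}}

```text
clock: 2.0
position: [555.0, -154.8, 231.0]
ee_rot: [0.04, 0.999, 0.0, -0.001]
contact_force: [-0.8, 0.1, -0.1]
gripper_width: -0.0
```

```bash
cat >> h.py <<'E'
O=np.array([533.2,35.9]);ex=np.array([.9968,-.0805]);ey=np.array([.0805,.9968])
def st():
    s=arm.read_state();d=s["position"][:2]-O
    from scipy.spatial.transform import Rotation as R
    x=R.from_quat(s["ee_rot"]).as_matrix()[:,0]
    print("t",round(s["clock"],2),"duct xyz",round(d@ex,1),round(d@ey,1),s["position"][2].round(1),"F",s["contact_force"].round(1),"w",round(s["gripper_width"],1),"xang",round(np.degrees(np.arctan2(x[1],x[0])),1))
E
python3 - <<'E'
from h import *
st()
for n in("top","side"):
    p,d=arm.get_image(n); cv2.imwrite(f"pics/{n}1.png",p)
p=cv2.imread("pics/top1.png")[150:270,80:370]; q=cv2.imread("pics/side1.png")[60:350,100:390]
cv2.imwrite("pics/c1.png",cv2.resize(p,None,fx=2.7,fy=2.7)); cv2.imwrite("pics/d1.png",cv2.resize(q,None,fx=2,fy=2))
E
```

```text
t 2.0 duct xyz 37.0 -188.3 231.0 F [-0.8  0.1 -0.1] w -0.0 xang 175.4
```

View pics/d1.png

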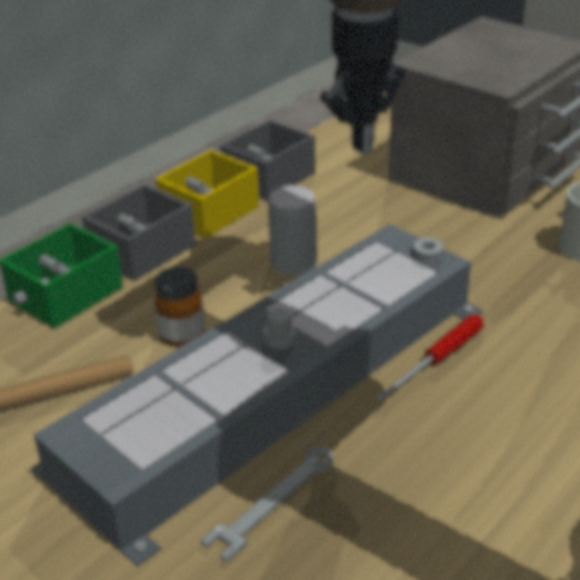

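View pics/c1.png

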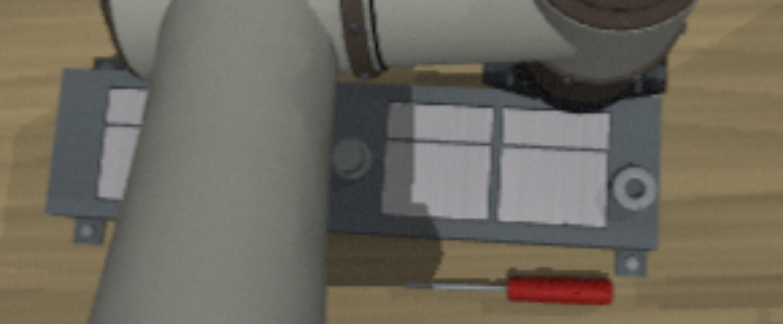

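The fingers are closed and sit above the rightmost plate's short end, with plenty of height to spare. Now I lower to just above the plate.

Request:
{"fn": "drive_tool", "kwargs": {
  "steps": [
    [-0.0025,0,0.03,0,0],
    [0,0,0.03,0,0],
    [0,0,0.03,0,0],
    [0,0,0.03,0,0],
    [0,0,0.02,0,0],
    [0,0,0.01,0,0],
    [0,0,0.004,0,0],
    [0,0,0,0,0],
    [0,0,0,0,0],
    [0,0,0,0,0]
  ]
}}

```text
clock: 3.1
position: [558.9, -154.7, 78.6]
ee_rot: [0.04, 0.999, -0.0, 0.001]
contact_force: [0.4, -0.1, 0.2]
gripper_width: 0.0
```

```bash
python3 - <<'E'
from h import *
st()
p,d=arm.get_image("side"); cv2.imwrite("pics/d2.png",cv2.resize(p[110:310,130:380],None,fx=2.8,fy=2.8))
E
```

```text
t 3.1 duct xyz 41.0 -187.9 78.6 F [ 0.4 -0.1  0.2] w 0.0 xang 175.4
```

View pics/d2.png

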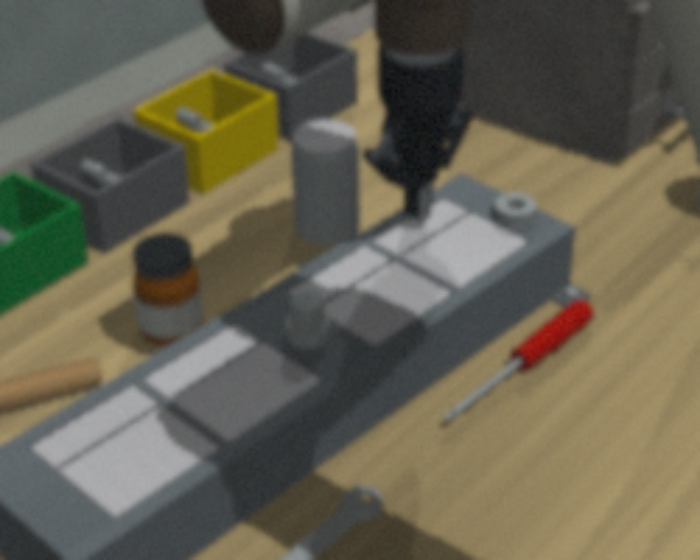

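The fingertip sits just above the middle of the rightmost plate's short end, clear of the can. I press gently.

Request:
{"fn": "drive_tool", "kwargs": {
  "steps": [
    [0.001,0,0.002,0,0],
    [0,0,0.002,0,0],
    [0,0,0.002,0,0],
    [0,0,0.001,0,0],
    [0,0,0.001,0,0],
    [0,0,0,0,0],
    [0,0,0,0,0]
  ]
}}

```text
clock: 3.85
position: [557.1, -154.5, 69.5]
ee_rot: [0.04, 0.999, -0.0, -0.0]
contact_force: [-0.9, 0.1, 2.7]
gripper_width: -0.3
```

Request:
{"fn": "drive_tool", "kwargs": {
  "steps": [
    [0,0,0.001,0,0],
    [0,0,0.001,0,0],
    [0,0,0,0,0],
    [0,0,0,0,0]
  ]
}}

```text
clock: 4.25
position: [557.3, -154.5, 67.4]
ee_rot: [0.04, 0.999, -0.0, 0.0]
contact_force: [-0.1, 1.1, 4.6]
gripper_width: 0.2
```

Request:
{"fn": "drive_tool", "kwargs": {
  "steps": [
    [0,0,0.001,0,0],
    [0,0,0,0,0],
    [0,0,0,0,0]
  ]
}}

```text
clock: 4.55
position: [557.3, -154.5, 66.3]
ee_rot: [0.04, 0.999, 0.0, 0.0]
contact_force: [-0.5, 0.8, 4.6]
gripper_width: 0.0
```

Request:
{"fn": "drive_tool", "kwargs": {
  "steps": [
    [0,0,0.001,0,0],
    [0,0,0,0,0],
    [0,0,0,0,0]
  ]
}}

```text
clock: 4.85
position: [557.2, -154.5, 65.3]
ee_rot: [0.04, 0.999, -0.0, 0.0]
contact_force: [-2.1, 0.3, 4.5]
gripper_width: -0.1
```

The force stays at 4.5 N while the plate sinks more than 4 mm, so this looks like the free one. I press on, watching the force.

Request:
{"fn": "drive_tool", "kwargs": {
  "steps": [
    [0,0,0.001,0,0],
    [0,0,0.001,0,0],
    [0,0,0.001,0,0],
    [0,0,0,0,0]
  ]
}}

```text
clock: 5.25
position: [557.5, -154.6, 62.3]
ee_rot: [0.04, 0.999, -0.0, 0.0]
contact_force: [0.6, -1.0, 3.7]
gripper_width: -0.2
```

```bash
python3 - <<'E'
from h import *
st()
p,d=arm.get_image("side"); cv2.imwrite("pics/d3.png",cv2.resize(p[130:290,180:380],None,fx=3.5,fy=3.5))
E
```

```text
t 5.25 duct xyz 39.6 -187.9 62.3 F [ 0.6 -1.   3.7] w -0.2 xang 175.4
```

View pics/d3.png

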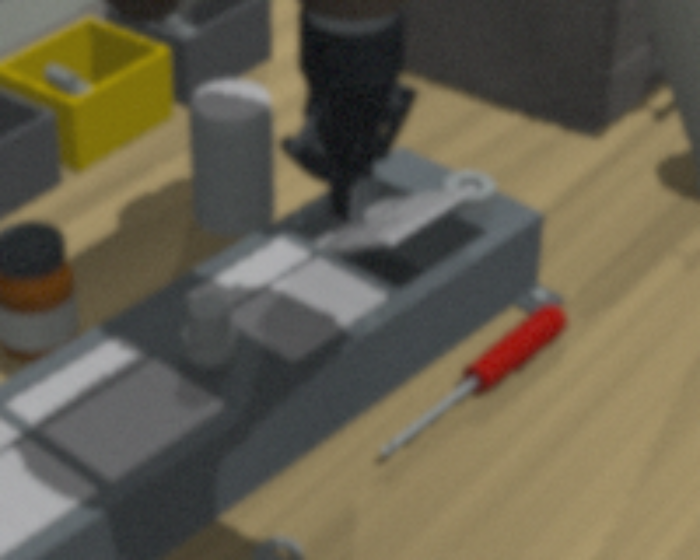

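The rightmost plate has rocked, with its near edge clearly raised near (440,215) and the dark room visible below. I press about 6 mm more.

Request:
{"fn": "drive_tool", "kwargs": {
  "steps": [
    [0,0,0.001,0,0],
    [0,0,0.001,0,0],
    [0,0,0.001,0,0],
    [0,0,0.001,0,0],
    [0,0,0.001,0,0],
    [0,0,0.001,0,0],
    [0,0,0,0,0]
  ]
}}

```text
clock: 6.0
position: [557.4, -154.5, 56.2]
ee_rot: [0.04, 0.999, 0.0, 0.0]
contact_force: [1.1, -1.3, 3.1]
gripper_width: 0.1
```

```bash
python3 - <<'E'
from h import *
st()
p,d=arm.get_image("side"); cv2.imwrite("pics/d4.png",cv2.resize(p[130:290,180:380],None,fx=3.5,fy=3.5))
E
```

```text
t 6.0 duct xyz 39.5 -187.8 56.2 F [ 1.1 -1.3  3.1] w 0.1 xang 175.4
```

View pics/d4.png

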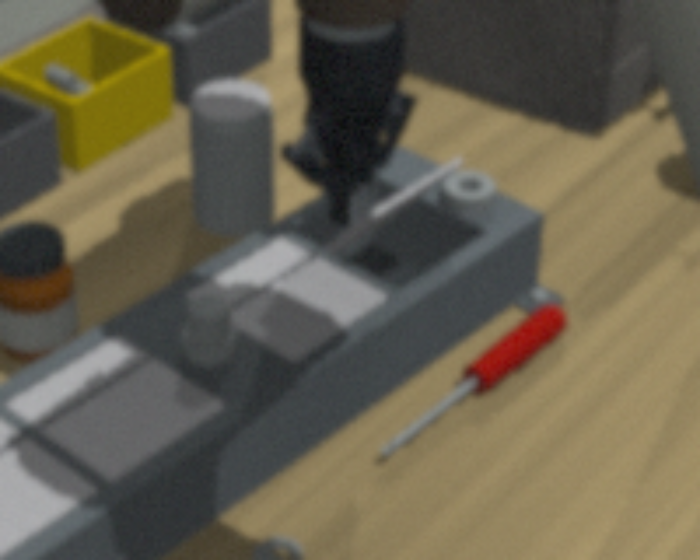

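The plate is now about half open (edge near (460,160)) and stays there. I lift straight up, go round to the robot's side and come down in front of the raised edge.

Request:
{"fn": "drive_tool", "kwargs": {
  "steps": [
    [0,0,-0.01,0,0],
    [0,0,-0.03,0,0],
    [0,0,-0.04,0,0],
    [0,0,-0.04,0,0],
    [0,0,-0.03,0,0],
    [0.03,0,0,0,0],
    [0.04,0,0,0,0],
    [0.04,0,0,0,0],
    [0,0,0,0,0],
    [0,0,0,0,0]
  ]
}}

```text
clock: 7.05
position: [446.2, -145.6, 206.6]
ee_rot: [0.04, 0.999, 0.0, -0.0]
contact_force: [0.3, 0.4, -1.0]
gripper_width: -0.3
```

```bash
python3 - <<'E'
from h import *
st()
a,_=arm.get_image("top");p,d=arm.get_image("side")
x=cv2.resize(p[130:290,200:360],None,fx=2.5,fy=2.5);y=cv2.resize(a[150:310,200:360],None,fx=2.5,fy=2.5)
cv2.imwrite("pics/d5.png",np.hstack([x,y]))
E
```

```text
t 7.05 duct xyz -72.1 -188.0 206.6 F [ 0.3  0.4 -1. ] w -0.3 xang 175.4
```

View pics/d5.png

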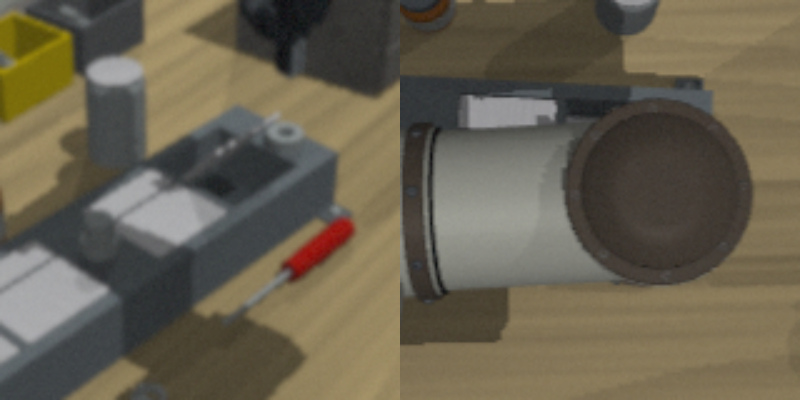

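The plate holds at the half-open angle, seen edge-on in the side view at about (230,145). The tool is clear on the near side, so I descend.

Request:
{"fn": "drive_tool", "kwargs": {
  "steps": [
    [0,0,0.03,0,0],
    [0,0,0.03,0,0],
    [0,0,0.03,0,0],
    [0,0,0.02,0,0],
    [0,0,0.004,0,0],
    [0,0,0,0,0],
    [0,0,0,0,0]
  ]
}}

```text
clock: 7.85
position: [448.8, -145.8, 93.1]
ee_rot: [0.04, 0.999, -0.0, 0.001]
contact_force: [-0.6, -0.5, -0.0]
gripper_width: 0.2
```

```bash
python3 - <<'E'
from h import *
st()
p,d=arm.get_image("side")
cv2.imwrite("pics/d6.png",cv2.resize(p[130:290,180:380],None,fx=3.5,fy=3.5))
E
```

```text
t 7.85 duct xyz -69.5 -187.9 93.1 F [-0.6 -0.5 -0. ] w 0.2 xang 175.4
```

View pics/d6.png

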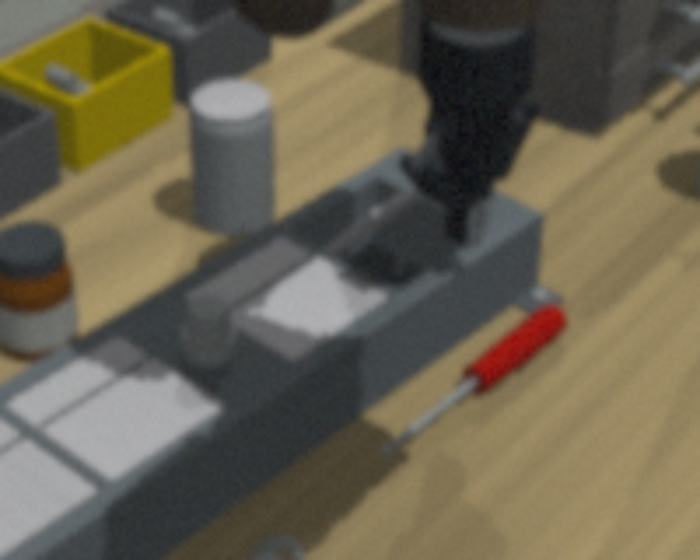

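The fingertip is at about (460,235), in front of the raised edge and above the near rim. I push it away in small rows.

Request:
{"fn": "drive_tool", "kwargs": {
  "steps": [
    [-0.004,0,0,0,0],
    [-0.004,0,0,0,0],
    [-0.004,0,0,0,0],
    [-0.004,0,0,0,0],
    [-0.004,0,0,0,0],
    [-0.004,0,0,0,0],
    [-0.004,0,0,0,0],
    [-0.004,0,0,0,0],
    [-0.002,0,0,0,0],
    [-0.002,0,0,0,0],
    [0,0,0,0,0]
  ]
}}

```text
clock: 9.0
position: [483.2, -148.6, 92.2]
ee_rot: [0.04, 0.999, -0.0, -0.0]
contact_force: [-1.3, -0.8, 0.5]
gripper_width: -0.1
```

Request:
{"fn": "drive_tool", "kwargs": {
  "steps": [
    [-0.003,0,0,0,0],
    [-0.003,0,0,0,0],
    [-0.003,0,0,0,0],
    [-0.003,0,0,0,0],
    [0,0,0,0,0]
  ]
}}

```text
clock: 9.5
position: [496.3, -149.6, 92.6]
ee_rot: [0.04, 0.999, -0.0, 0.001]
contact_force: [-0.4, 0.3, 1.3]
gripper_width: -0.3
```

```bash
python3 - <<'E'
from h import *
st()
p,d=arm.get_image("side")
cv2.imwrite("pics/d7.png",cv2.resize(p[130:290,180:380],None,fx=3.5,fy=3.5))
E
```

```text
t 9.5 duct xyz -21.8 -187.9 92.6 F [-0.4  0.3  1.3] w -0.3 xang 175.4
```

View pics/d7.png

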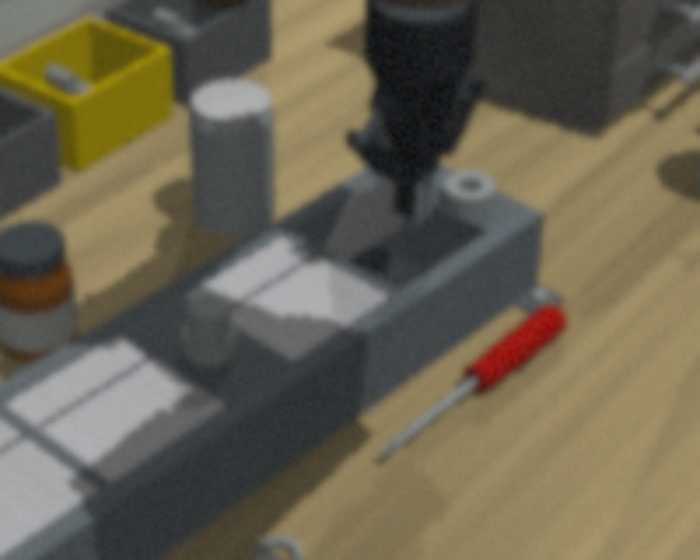

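The plate's underside is now visible at about (370,215), so it is swinging up. I continue in small steps, checking the force.

Request:
{"fn": "drive_tool", "kwargs": {
  "steps": [
    [-0.002,0,0,0,0],
    [-0.002,0,0,0,0],
    [-0.002,0,0,0,0],
    [-0.002,0,0,0,0],
    [0,0,0,0,0]
  ]
}}

```text
clock: 10.05
position: [504.9, -150.4, 95.3]
ee_rot: [0.039, 0.999, -0.0, 0.002]
contact_force: [-5.3, 1.7, 16.0]
gripper_width: 0.3
```

Request:
{"fn": "drive_tool", "kwargs": {
  "steps": [
    [-0.002,0,0,0,0],
    [-0.001,0,0,0,0],
    [0,0,0,0,0]
  ]
}}

```text
clock: 10.35
position: [508.9, -150.7, 96.2]
ee_rot: [0.039, 0.999, -0.001, 0.003]
contact_force: [-4.6, 2.2, 18.3]
gripper_width: 0.0
```

Request:
{"fn": "drive_tool", "kwargs": {
  "steps": [
    [-0.001,0,0,0,0],
    [-0.001,0,0,0,0],
    [0,0,0,0,0]
  ]
}}

```text
clock: 10.65
position: [511.6, -151.0, 96.8]
ee_rot: [0.039, 0.999, -0.001, 0.004]
contact_force: [-4.5, 2.8, 20.9]
gripper_width: -0.1
```

```bash
python3 - <<'E'
from h import *
st()
p,d=arm.get_image("side")
cv2.imwrite("pics/d8.png",cv2.resize(p[130:290,180:380],None,fx=3.5,fy=3.5))
E
```

```text
t 10.65 duct xyz -6.5 -188.0 96.8 F [-4.5  2.8 20.9] w -0.1 xang 175.6
```

View pics/d8.png

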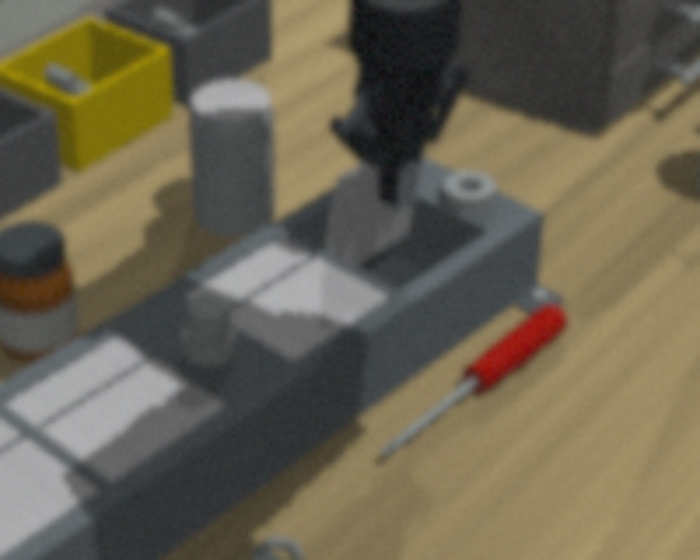

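There is a vertical force of 21 N because the plate edge has met the wider part of the fingers. I back off a little, raise the tool about 25 mm and push on with only the tip.

Request:
{"fn": "drive_tool", "kwargs": {
  "steps": [
    [0.002,0,-0.006,0,0],
    [0.002,0,-0.006,0,0],
    [0,0,-0.007,0,0],
    [0,0,-0.006,0,0],
    [0,0,0,0,0],
    [0,0,0,0,0]
  ]
}}

```text
clock: 11.3
position: [504.3, -150.2, 117.2]
ee_rot: [0.04, 0.999, 0.0, -0.0]
contact_force: [-0.9, -0.4, -1.1]
gripper_width: 0.0
```

Request:
{"fn": "drive_tool", "kwargs": {
  "steps": [
    [-0.002,0,0,0,0],
    [-0.002,0,0,0,0],
    [-0.001,0,0,0,0],
    [0,0,0,0,0]
  ]
}}

```text
clock: 11.7
position: [509.5, -150.7, 117.1]
ee_rot: [0.04, 0.999, -0.0, -0.0]
contact_force: [0.2, 0.8, 0.4]
gripper_width: 0.1
```

Request:
{"fn": "drive_tool", "kwargs": {
  "steps": [
    [-0.001,0,0,0,0],
    [-0.001,0,0,0,0],
    [0,0,0,0,0]
  ]
}}

```text
clock: 12.0
position: [511.2, -150.8, 117.3]
ee_rot: [0.04, 0.999, -0.0, -0.0]
contact_force: [-0.4, -0.6, -0.2]
gripper_width: 0.1
```

```bash
python3 - <<'E'
from h import *
st()
p,d=arm.get_image("side")
cv2.imwrite("pics/d9.png",cv2.resize(p[130:290,180:380],None,fx=3.5,fy=3.5))
E
```

```text
t 12.0 duct xyz -6.9 -187.9 117.3 F [-0.4 -0.6 -0.2] w 0.1 xang 175.4
```

View pics/d9.png

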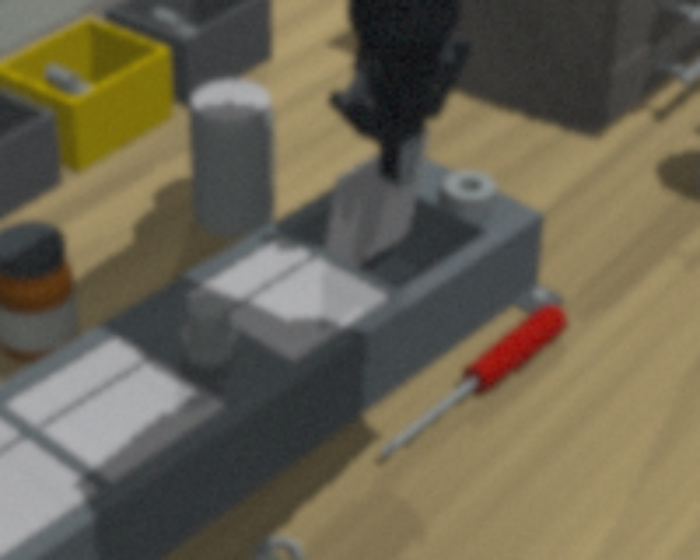

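No contact yet, so I carry on slowly.

Request:
{"fn": "drive_tool", "kwargs": {
  "steps": [
    [-0.002,0,0,0,0],
    [-0.002,0,0,0,0],
    [0,0,0,0,0]
  ]
}}

```text
clock: 12.35
position: [511.5, -151.0, 116.8]
ee_rot: [0.04, 0.999, 0.0, -0.004]
contact_force: [-8.1, 2.6, 5.3]
gripper_width: -0.3
```

Request:
{"fn": "drive_tool", "kwargs": {
  "steps": [
    [-0.002,0,0,0,0],
    [-0.001,0,0,0,0],
    [0,0,0,0,0]
  ]
}}

```text
clock: 12.65
position: [511.6, -151.2, 116.5]
ee_rot: [0.041, 0.999, 0.0, -0.008]
contact_force: [-13.7, 3.1, 8.6]
gripper_width: 0.1
```

Request:
{"fn": "drive_tool", "kwargs": {
  "steps": [
    [-0.002,0,0,0,0],
    [0,0,0,0,0],
    [0,0,0,0,0]
  ]
}}

```text
clock: 12.95
position: [511.7, -151.3, 116.2]
ee_rot: [0.041, 0.999, 0.0, -0.01]
contact_force: [-17.3, 3.3, 11.9]
gripper_width: 0.1
```

```bash
python3 - <<'E'
from h import *
st()
p,d=arm.get_image("side")
cv2.imwrite("pics/d10.png",cv2.resize(p[130:290,180:380],None,fx=3.5,fy=3.5))
E
```

```text
t 12.95 duct xyz -6.3 -188.3 116.2 F [-17.3   3.3  11.9] w 0.1 xang 175.3
```

View pics/d10.png

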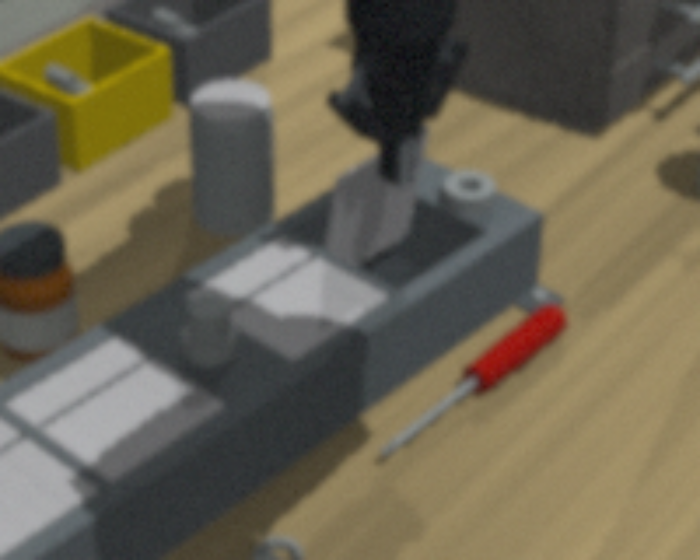

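The tip now stops dead at duct x = -6 while the force climbs to 17 N. That is where the 1.4 rad stop should be. I withdraw toward the robot, then up and away.

Request:
{"fn": "drive_tool", "kwargs": {
  "steps": [
    [0.005,0,0,0,0],
    [0.01,0,0,0,0],
    [0.02,0,0,0,0],
    [0.03,0,0,0,0],
    [0.02,0,-0.02,0,0],
    [0,0,-0.04,0,0],
    [0,-0.02,-0.04,0,0],
    [0.02,-0.04,-0.03,0,0],
    [0.02,-0.04,0,0,0],
    [0.02,-0.04,0,0,0],
    [0.02,-0.04,0,0,0],
    [0.02,-0.04,0,0,0],
    [0,0,0,0,0],
    [0,0,0,0,0]
  ]
}}

```text
clock: 14.4
position: [319.5, -354.1, 245.2]
ee_rot: [0.041, 0.999, -0.0, 0.001]
contact_force: [0.3, 0.9, 0.1]
gripper_width: -0.1
```

```bash
python3 - <<'E'
from h import *
st()
a,da=arm.get_image("top");p,d=arm.get_image("side")
cv2.imwrite("pics/top_e.png",a);cv2.imwrite("pics/side_e.png",p);np.save("se.npy",d)
x=cv2.resize(p[130:290,200:360],None,fx=2.5,fy=2.5);y=cv2.resize(a[150:310,190:350],None,fx=2.5,fy=2.5)
cv2.imwrite("pics/d11.png",np.hstack([x,y]))
# predicted edge corners at several angles
for th in(1.1,1.25,1.4):
    q=[]
    for yy in(-139,-237):
        w=O+(17.5-70*np.cos(th))*ex+yy*ey; q.append([*w,67.5+70*np.sin(th)])
    print(th,"side",((proj("side",q)-[200,130])*2.5).round(0).tolist(),"top",((proj("top",q)-[190,150])*2.5).round(0).tolist())
E
```

```text
t 14.4 duct xyz -181.6 -406.0 245.2 F [0.3 0.9 0.1] w -0.1 xang 175.3
1.1 side [[208.0, 140.0], [272.0, 102.0]] top [[187.0, 158.0], [293.0, 164.0]]
1.25 side [[201.0, 133.0], [265.0, 95.0]] top [[187.0, 147.0], [294.0, 153.0]]
1.4 side [[193.0, 127.0], [257.0, 89.0]] top [[188.0, 136.0], [294.0, 141.0]]
```

View pics/d11.png

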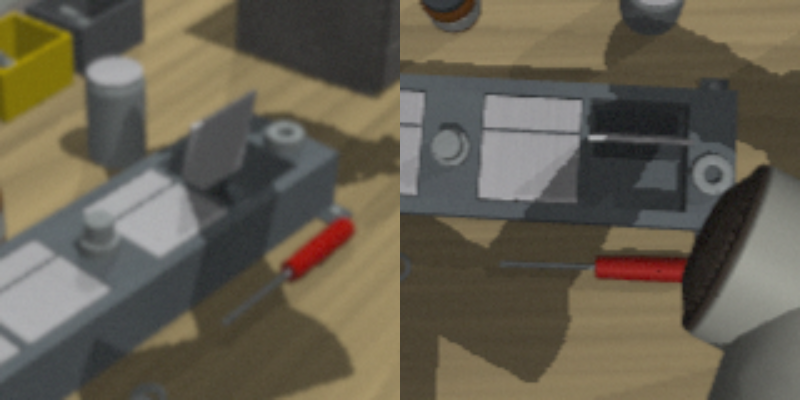

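View pics/top_e.png

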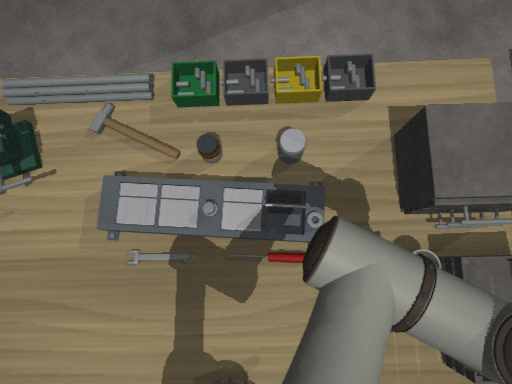

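The plate's top edge shows in the side crop from (190,127) to (254,92) and in the top crop from (188,136) to (290,141). Both match the positions predicted for 1.4 rad. The other plates are flush, nothing has moved and the arm is clear, so I hand in.

```bash
python3 - <<'E'
from bench import arm
print(arm.job_done())
E
```

```text
the job is handed in; nothing more can be done
None
```

The rightmost plate (hatch4) was the unlatched one. It now stands fully open at its stop, and I handed the job in at about 14.5 s of the 51 s allowed.

- **Finding it:** I pressed hatch4 first, and its short end sank under about 3 to 5 N, so the other three plates were never touched.
- **Opening it:** I pushed the raised near edge away with the closed fingertips. On the first pass the edge met the wider part of the fingers and pressed up with 21 N. I backed off, raised the tool about 25 mm and finished with the tips only. The plate stopped moving with about 21 N total force on the tool.
- **Last checks:**
  - The plate's edge matches the position predicted for 1.4 rad in both views, and the other three plates look flush.
  - The things lying around look unmoved. The mug was partly hidden behind the arm in the last picture, but the arm passed well above it.
  - The arm is clear, with the contact force near zero.

No last check failed or disagreed. `job_done` reports no verdict.

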